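Sort the resin specimens back into their picture trays

TASK

Sort the five resin specimen blocks on the microscope table into the trays with their pictures: both beetles into the orange tray, both ears of wheat into the blue tray and the leaf into the green tray, each lying flat on the tray's floor, picture side up. Leave the glass dish and the black standing magnifier where they are.

Things in the scene. Friction and masses are not known exactly. Their poses are not given: they have to be found in the camera images.
- beetle_1_center (a point): Clear resin block on a brown wooden base layer, a black beetle cast into its top and seen from above; 56 x 40 mm, 26 mm high, about 80 g, loose, flat on the table. This point is its centre, 13 mm above its underside. z is up through the picture side; x runs along the 56 mm length (towards the beetle's head), y across the 40 mm width.
- beetle_2_center (a point): Clear resin block on a brown wooden base layer, a black beetle cast into its top and seen from above; 56 x 40 mm, 26 mm high, about 80 g, loose, flat on the table. This point is its centre, 13 mm above its underside. z is up through the picture side; x runs along the 56 mm length (towards the beetle's head), y across the 40 mm width.
- wheat_1_center (a point): Clear resin block on a brown wooden base layer, a golden yellow ear of wheat cast into its top and seen from above; 64 x 34 mm, 26 mm high, about 80 g, loose, flat on the table. This point is its centre, 13 mm above its underside. z is up through the picture side; x runs along the 64 mm length, y across the 34 mm width.
- wheat_2_center (a point): Clear resin block on a brown wooden base layer, a golden yellow ear of wheat cast into its top and seen from above; 64 x 34 mm, 26 mm high, about 80 g, loose, flat on the table. This point is its centre, 13 mm above its underside. z is up through the picture side; x runs along the 64 mm length, y across the 34 mm width.
- leaf_center (a point): Round. Clear resin block on a brown wooden base layer, a green leaf cast into its top and seen from above; 48 mm across (a disc), 48 x 48 mm, 26 mm high, about 80 g, loose, flat on the table. This point is its centre, 13 mm above its underside. z is up through the picture side; x runs along the leaf. It can be gripped at any yaw.
- tray_orange: Bright orange open tray, fixed to the table; a white card with a picture of a beetle lies on its floor. Outside 98 mm (its x) by 172 mm (its y, the long way), inside 90 x 164 mm, floor 4 mm (with card 5.6 mm to the eye) above the table, rim 10 mm above the table. Origin at the centre of its underside, on the table; z up. Two blocks fit end to end along y, centres about 41 mm either side of the tray's centre.
- tray_blue: Blue open tray, fixed to the table; a white card with a picture of an ear of wheat lies on its floor. Outside 98 mm (its x) by 172 mm (its y, the long way), inside 90 x 164 mm, floor 4 mm (with card 5.6 mm to the eye) above the table, rim 10 mm above the table. Origin at the centre of its underside, on the table; z up. Two blocks fit end to end along y, centres about 41 mm either side of the tray's centre.
- tray_green: Green open tray, fixed to the table; a white card with a picture of a leaf lies on its floor. Outside 98 mm (its x) by 172 mm (its y, the long way), inside 90 x 164 mm, floor 4 mm (with card 5.6 mm to the eye) above the table, rim 10 mm above the table. Origin at the centre of its underside, on the table; z up. Two blocks fit end to end along y, centres about 41 mm either side of the tray's centre.
- dish: Bystander: closed round glass dish, 60 mm diameter, 14 mm high, pale and empty. Origin at the centre of its underside. To be left where it is.
- loupe: Bystander: black standing magnifier, waisted cylinder 46 mm diameter, 34 mm high, steel ring and a 36 mm grey lens on top; from above a grey disc with a dark rim. Origin at the centre of its underside. To be left where it is.

How it is judged (in metres and radians):
At the end, for the whole second after the job is handed in: Beetles in the orange tray, wheat in the blue, leaf in the green, each flat on the floor inside the walls (centre under 21 mm above the table, tilt under 7 degrees, picture up), released and at rest; dish and magnifier within 20 mm of their start (x of beetle_1_center in the frame of tray_orange between -0.045 and 0.045 m and y of beetle_1_center in the frame of tray_orange between -0.082 and 0.082 m and z of each of beetle_1_center, beetle_2_center in the frame of tray_orange below 0.021 m and angle between each of beetle_1_center, beetle_2_center, wheat_1_center, wheat_2_center, leaf_center's own z axis and vertical below 0.12 rad and linear speed of each of beetle_1, beetle_2, wheat_1, wheat_2, leaf below 0.02 m/s and x of beetle_2_center in the frame of tray_orange between -0.045 and 0.045 m and y of beetle_2_center in the frame of tray_orange between -0.082 and 0.082 m and x of wheat_1_center in the frame of tray_blue between -0.045 and 0.045 m and y of wheat_1_center in the frame of tray_blue between -0.082 and 0.082 m and z of each of wheat_1_center, wheat_2_center in the frame of tray_blue below 0.021 m and x of wheat_2_center in the frame of tray_blue between -0.045 and 0.045 m and y of wheat_2_center in the frame of tray_blue between -0.082 and 0.082 m and x of leaf_center in the frame of tray_green between -0.045 and 0.045 m and y of leaf_center in the frame of tray_green between -0.082 and 0.082 m and z of leaf_center in the frame of tray_green below 0.021 m and distance of each of dish, loupe from where it was at the start of the episode below 0.02 m); the robot touches nothing.
It fails at once if the glass dish is pushed or carried more than 20 mm from its place or tipped over (distance of dish from where it was at the start of the episode above 0.02 m or angle between dish's own z axis and vertical above 0.5 rad).
It fails at once if the magnifier is pushed or carried more than 20 mm from its place or tipped over (distance of loupe from where it was at the start of the episode above 0.02 m or angle between loupe's own z axis and vertical above 0.5 rad).
It also fails if it takes over 125 s, if anything falls off the work surface, if the arm or the gripper's body presses on something with over 40 N, if the wrist force passes 120 N, or if a joint passes its speed limit or range.

ROBOT

A 6-joint arm with a two-finger parallel gripper is mounted at the origin on the work surface. World frame = base frame: x ahead of the robot, y to its left, z up, the work surface at z = 0. Lengths are in mm, angles in degrees, forces in N, time in s.
With the tool pointing down it reaches from about 250 to 775 mm from the base axis. Payload 8.9 kg.
Tool frame: the origin (TCP) lies on the centre line of the jaws, within the pads' length; the fingertips stand manip.tips_ahead ahead of it and the grasp point (between the pads) lies 11 mm behind it (manip.tips_ahead is the distance from the TCP to the fingertips, in mm); z points along the fingers, y is the line along which they close (so a half turn about z gives the same grasp; the last joint's range is limited). The gripper opens to 85 mm and grips with 20 to 120 N. Pads are 22 mm wide; open, the fingers measure 114 mm over their backs; the gripper's body (76 mm by 85 mm) begins 54 mm behind the grasp point. The pads swing forward as they close: fully open they stand 13 mm farther back than shut.
Start: joints at [69.024, 16.656, -8.789, 64.555, 0, 82.019], TCP at [118.046, 511.555, 239.305] pointing down, gripper open.
Joint ranges: [-144.48, 144.48], [-52.06, 99.96], [-74.48, 78.29], [-112.23, 115.85], [-86.99, 84.42], [-180, 180]. Speed limits (degrees/s): [127.2, 127.2, 159.86, 180, 180, 180].

INTERFACE

Orientations are given as a 3x3 rotation matrix whose columns are the frame's x, y, z axes.
In Python, from station import state, viewer, ticket, find_in, manip gives the robot as it stands.
- The arm moves only by the shell command python3 -m jog 'ROWS' [FORCE]. ROWS is JSON, a list of rows, each a list of 7 numbers: the shift along the world's x, y, z in m, then the turn, a rotation vector about the world's x, y, z in degrees, then the opening, from -1 (shut) to 1 (fully open), so that 0 is half open. In form: [[x, y, z, ax, ay, az, claw], ...]. A call has 1 to 20 rows; each row shifts and turns the commanded pose from where the row before left it; what a row does not reach is not made up. A row lasts 1/8 s, in which the tool goes at most 62.5 mm and 10.7 degrees, less where a joint would pass 70% of its speed; a pose out of reach is approached as far as the arm can. A call with a gripper value outside its range is refused whole. The fingers move at their own pace and stop on an object; FORCE is the grip in N (left out, the last holds). Time passes only in rows, so rows that do not move let the fingers close. It gives the time, the measured TCP pose, the force, the opening and the grip force at its end, in the units of the state.
- state(): the state, without advancing time (a new reading comes with each control period).
- viewer.snapshot(name): name is "side" or "top" or "wrist"; returns a dict with "img" (400x640x3 uint8, red, green, blue), "depth" (400x640 float32, mm along the optical axis (not along the pixel's ray), 0 where there is no reading), "fx", "fy", "cx", "cy" (pixels), "extrinsics" (4x4, takes a point from camera to world coordinates). Camera axes: x right, y up, looking along -z (the intrinsics and any distortion apply to the point x, -y, -z); pixel columns grow to the right and rows downward; lengths in mm; the calibration is good to about 2 mm. A picture is of the moment at which its call begins.
- ticket.finish_job(): hands the job in; it is judged then, once.
Trained networks look in a picture, given as the dict that the camera call returned (one of the last four; its "shot" number tells which), for a name from the list of things; names that differ only in an ending like _2 or _b are one class to them, and where a whole thing is asked for, a point or a joint stands for the part that bears it (a point fixed in the world has none). Each returns a list of dicts, best first, with "p" (0 to 1); they miss things now and then, are a little off and sometimes report something else, mostly with a low value. They report only what shows in the picture. A call takes as long as a camera call.
- find_in(picture, name): "at" ([column, row] in pixels, amid what is visible of it).
The state is a dict: "time": time; "q": joint angles; "qvel": joint speeds; "effort": joint torques, N m; "tcp_pos": TCP position; "ee_rot": TCP orientation; "wrist_force": force on the tool from outside, world axes, zero at the start; "ft_torque": the same for the moment, N m; "grip_width": finger opening in mm; "gripper_force": force on a finger pad.
Only numpy, scipy, OpenCV 4.12 (cv2) and the standard library are available. Lean on these libraries where they do the work, as an engineer would, in place of code of your own. Each camera call takes 0.05 s, during which the arm holds its last target. There are 200 camera calls.

## Working session

There is one attempt and no reset: what is moved stays moved. The work goes in short steps, Python scripts to look and compute and a shell command to move; the robot and the scene stay as the last step left them, time stands still between calls to the robot, and variables do not carry over. Pictures are saved under pics/ and viewed, at most 14 in all, crops included, and the job is handed in when it is done.

```bash
mkdir -p pics; ls
cat > h.py <<'E'
import numpy as np, cv2
from station import state, viewer, ticket, find_in, manip
def world(s,px,z=None):
    u,v=px; E=np.array(s["extrinsics"],float)
    d=np.array([(u-s["cx"])/s["fx"],-(v-s["cy"])/s["fy"],-1.0])
    if z is None:
        w=s["depth"][int(round(v)),int(round(u))]; return E[:3,:3]@(d*w)+E[:3,3]
    r=E[:3,:3]@d; o=E[:3,3]; return o+r*(z-o[2])/r[2]
def save(s,n): cv2.imwrite("pics/"+n,s["img"][:,:,::-1])
E
python3 - <<'E'
from h import *
st=state(); print(st, manip.tips_ahead)
s=viewer.snapshot("top"); save(s,"top0.png"); print({k:s[k] for k in s if k not in("img","depth")})
for n in ["beetle_1_center","wheat_1_center","leaf_center","tray_orange","tray_blue","tray_green","dish","loupe"]:
    for d in find_in(s,n):
        z=None
        print(n,round(d["p"],2),np.round(d["at"]),world(s,d["at"]).round(1),world(s,d["at"],5 if 'tray' in n else 26).round(1))
E
```

```text
pics
{'time': 0.0, 'q': array([ 6.90260654e+01,  1.66897110e+01, -8.83151832e+00,  6.45543615e+01,
       -2.92560814e-04,  8.20178405e+01]), 'qvel': array([ 0.02423473,  0.05486524, -0.04601486,  0.09938172, -0.04276385,
        0.0204703 ]), 'effort': array([ 1.00566533e-03, -5.37145722e+01,  3.31371582e+01,  1.60872872e-02,
       -2.26747397e-04, -3.37579922e-05]), 'tcp_pos': array([117.87581043, 511.15412004, 238.72227544]), 'ee_rot': array([[-9.74402306e-01,  2.24810871e-01, -4.67469306e-04],
       [ 2.24811286e-01,  9.74401541e-01, -1.23372230e-03],
       [ 1.78148626e-04, -1.30723423e-03, -9.99999130e-01]]), 'wrist_force': array([-0.61171725,  0.3191362 ,  0.4867553 ]), 'ft_torque': array([ 0.00474596, -0.01129862, -0.03183097]), 'gripper_force': 0.0, 'grip_width': 85.07440852099728} 8.0
{'fx': 376.6330485622217, 'fy': 376.6330485622217, 'cx': 314.3244809075055, 'cy': 196.03537837828, 'extrinsics': array([[ 4.78448805e-03,  9.97125815e-01, -7.56122910e-02,
         4.82518028e+02],
       [-9.99906866e-01,  5.73686789e-03,  1.23833916e-02,
         8.21308829e+00],
       [ 1.27815772e-02,  7.55460007e-02,  9.97060396e-01,
         8.71223973e+02],
       [ 0.00000000e+00,  0.00000000e+00,  0.00000000e+00,
         1.00000000e+00]]), 'shot': 1}
wheat_1_center 0.59 [151. 236.] [454.9 359.2  26.3] [454.9 359.3  26. ]
leaf_center 0.97 [416. 250.] [ 425.8 -229.1   25.3] [ 425.9 -228.9   26. ]
tray_orange 0.84 [209. 172.] [601.2 239.1   9.3] [601.8 240.3   5. ]
tray_orange 0.54 [467. 240.] [ 448.4 -349.9   15.1] [ 448.  -354.2    5. ]
tray_blue 0.56 [416. 160.] [ 632.6 -238.3    6.7] [ 632.9 -238.7    5. ]
tray_green 0.67 [305. 149.] [656.8  19.9   6. ] [656.9  19.9   5. ]
dish 0.57 [465. 243.] [ 443.3 -344.7   17.9] [ 443.7 -341.4   26. ]
dish 0.4 [212. 174.] [597.6 234.5   7.2] [595.1 229.6  26. ]
loupe 0.92 [253. 249.] [428.6 132.9  35.7] [428.  134.3  26. ]
```

View pics/top0.png

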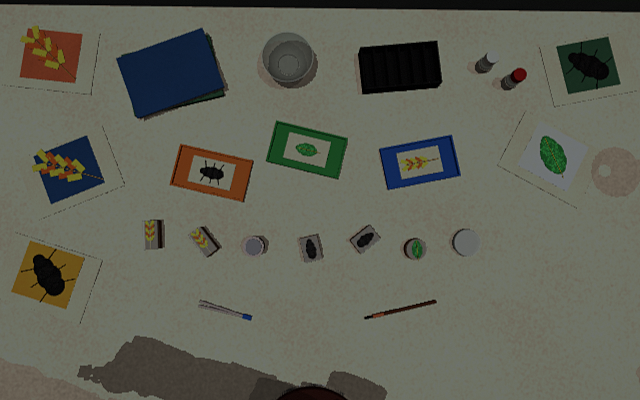

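The picture shows, left to right at row ~240: wheat (154,234), wheat (205,241), loupe (255,246), beetle (311,248), beetle (365,238), leaf (415,249) and dish (465,242). The trays are orange (212,172), green (307,150) and blue (420,162). I'll measure yaws from depth and colour.

Run:
```python
from h import *
s=viewer.snapshot("top"); D=s["depth"].astype(float)
v,u=np.mgrid[0:400,0:640]
P=np.stack([(u-s["cx"])/s["fx"]*D,-(v-s["cy"])/s["fy"]*D,-D],-1)@s["extrinsics"][:3,:3].T+s["extrinsics"][:3,3]
np.save("P.npy",P)
for n,(a,b) in dict(wA=(154,234),wB=(205,241),loupe=(255,246),bA=(311,248),bB=(365,238),leaf=(415,249),dish=(465,242)).items():
    w=P[b-22:b+22,a-22:a+22].reshape(-1,3); zt=8 if n=='dish' else 20
    w=w[w[:,2]>zt]; r=cv2.minAreaRect(w[:,:2].astype(np.float32))
    print(n,len(w),np.round(r[0],1),np.round(r[1],1),round(r[2],1),"z",np.median(w[:,2]).round(1))
hsv=cv2.cvtColor(s["img"],cv2.COLOR_RGB2HSV)
for n,(a,b,lo,hi) in dict(orange=(212,172,3,20),green=(307,150,50,80),blue=(420,162,100,130)).items():
    m=((hsv[...,0]>=lo)&(hsv[...,0]<=hi)&(hsv[...,1]>140)).astype(np.uint8)
    k,l,st,c=cv2.connectedComponentsWithStats(m)
    box=l[b-45:b+45,a-55:a+55]; i=np.bincount(box[box>0]).argmax()
    px=np.argwhere(l==i)[:,::-1]
    w=np.array([world(s,p,8)[:2] for p in px],np.float32); r=cv2.minAreaRect(w)
    print(n,len(px),np.round(r[0],1),np.round(r[1],1),round(r[2],1))
for i in (0,1):pass
im=cv2.resize(s["img"][215:275,130:490],None,fx=2.2,fy=2.2,interpolation=cv2.INTER_CUBIC)
cv2.imwrite("pics/crop.png",np.clip(im[:,:,::-1]*2.0,0,255).astype(np.uint8))
```

```text
wA 473 [458.7 194.4] [ 62.1 372.6] 0.3 z 26.7
wB 463 [445.5 141.3] [ 66.9 268.1] 1.5 z 26.9
loupe 365 [444.   79.1] [ 45.7 154.7] 12.0 z 34.6
bA 462 [440.7   8.5] [81.1 39.7] 13.5 z 26.9
bB 461 [473.5 -73.4] [151.1  64.4] 60.6 z 27.1
leaf 374 [ 462.3 -126.3] [268.1  45.8] 71.8 z 27.1
dish 637 [ 447.4 -186.1] [390.1  61.3] 88.7 z 15.8
orange 1967 [601.6 235.2] [173.5  97.9] 77.2
green 1854 [656.7  16.3] [171.1  97.9] 76.2
blue 1911 [ 629.4 -246.4] [ 97.4 173.1] 11.4
```

View pics/crop.png

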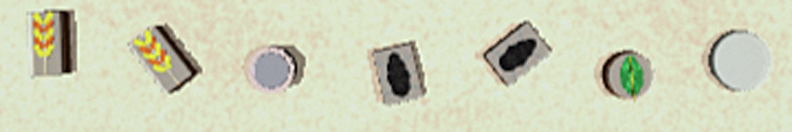

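The crop confirms the order and which way the blocks lie. The rectangles are spoiled by zero-depth pixels, so I'll filter those out.

Run:
```python
from h import *
P=np.load("P.npy")
for n,(a,b) in dict(wA=(154,234),wB=(205,241),loupe=(255,246),bA=(311,248),bB=(365,238),leaf=(415,249),dish=(465,242)).items():
    Z=P[...,2]; lo,hi=(12,20) if n=='dish' else (31,39) if n=='loupe' else (23,31)
    m=((Z>lo)&(Z<hi)).astype(np.uint8); m[:b-25]=0;m[b+25:]=0;m[:,:a-25]=0;m[:,a+25:]=0
    k,l,st,c=cv2.connectedComponentsWithStats(m); i=1+st[1:,4].argmax()
    w=P[l==i]; r=cv2.minAreaRect(w[:,:2].astype(np.float32))
    (x,y),(A,B),t=r; t=t if A>B else t-90
    d=w[:,:2]-w[:,:2].mean(0); e=np.linalg.eigh(d.T@d)[1][:,1]
    print(n,len(w),"rect",np.round([x,y],1),"mean",w[:,:2].mean(0).round(1),np.round(r[1],1),"long-axis",round(t,1),"pca",np.degrees(np.arctan2(e[1],e[0])).round(1))
```

```text
wA 448 rect [458.1 361.9] mean [458.1 361.5] [63.6 34.3] long-axis 4.2 pca -175.8
wB 439 rect [442.2 246. ] mean [442.5 245.6] [63.7 34.5] long-axis 39.1 pca -141.1
loupe 343 rect [432.6 132.6] mean [432.6 132.2] [43.9 44.6] long-axis -89.5 pca 101.6
bA 447 rect [428.5   5.6] mean [428.5   5.7] [56.  39.7] long-axis 13.5 pca -168.3
bB 446 rect [ 449.8 -116.1] mean [ 449.7 -115.7] [40. 56.] long-axis -52.2 pca 129.7
leaf 355 rect [ 427.5 -230.7] mean [ 427.6 -230.8] [46.  45.8] long-axis 36.1 pca 89.2
dish 615 rect [ 443.6 -349.7] mean [ 442.8 -349.5] [61.1 62.8] long-axis -89.9 pca 78.9
```

```bash
python3 -m jog '[[0.034,-0.015,-0.013,0,0,1.72,0.6],[0.034,-0.015,-0.013,0,0,1.72,0.6],[0.034,-0.015,-0.013,0,0,1.72,0.6],[0.034,-0.015,-0.013,0,0,1.72,0.6],[0.034,-0.015,-0.013,0,0,1.72,0.6],[0.034,-0.015,-0.013,0,0,1.72,0.6],[0.034,-0.015,-0.013,0,0,1.72,0.6],[0.034,-0.015,-0.013,0,0,1.72,0.6],[0.034,-0.015,-0.013,0,0,1.72,0.6],[0.034,-0.015,-0.013,0,0,1.72,0.6],[0,0,0,0,0,0,0.6],[0,0,0,0,0,0,0.6]]' 40
cat >> h.py <<'E'
def st():
    s=state(); R=s["ee_rot"]; print("t",round(s["time"],2),"tcp",s["tcp_pos"].round(1),"yaw",np.degrees(np.arctan2(R[1,1],R[0,1])).round(1),"Rz",R[:,2].round(3),"w",round(s["grip_width"],1),"gf",round(s["gripper_force"],1),"F",s["wrist_force"].round(1),"q",s["q"].round(0)); return s
E
python3 - <<'E'
from h import *
st(); s=viewer.snapshot("wrist"); save(s,"w1.png")
for d in find_in(s,"wheat_1_center"): print(d, world(s,d["at"]).round(1))
E
```

```text
time: 2.0
tcp_pos: [457.6, 361.6, 109.3]
ee_rot: [[-0.997, -0.073, -0.001], [-0.073, 0.997, -0.0], [0.001, -0.0, -1.0]]
wrist_force: [0.4, -0.6, 0.1]
grip_width: 68.2
gripper_force: 0.0
t 2.0 tcp [457.6 361.6 109.3] yaw 94.2 Rz [-0.001 -0.    -1.   ] w 68.2 gf 0.0 F [ 0.4 -0.6  0.1] q [ 31.  29. -11.  50.   0.  27.]
{'at': [317.7, 208.5], 'p': 0.96} [453.1 359.8  26.5]
```

View pics/w1.png

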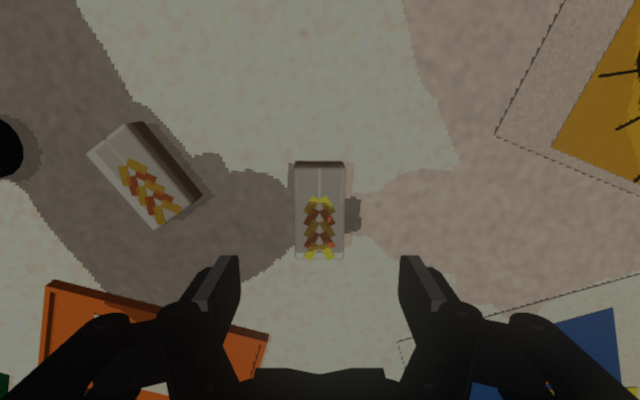

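The wrist view shows the wheat block centred at (320,210), midway between the fingers and squarely aligned. Going down and gripping.

```bash
python3 -m jog '[[-0.001,-0.001,-0.03,0,0,0,0.6],[-0.001,0,-0.03,0,0,0,0.6],[0,0,-0.02,0,0,0,0.6],[0,0,-0.018,0,0,0,0.6],[0,0,0,0,0,0,0.6],[0,0,0,0,0,0,-1],[0,0,0,0,0,0,-1],[0,0,0,0,0,0,-1],[0,0,0,0,0,0,-1],[0,0,0,0,0,0,-1]]' 40; python3 -m jog '[[0,0,0.02,0,0,0,-1],[0,0,0.03,0,0,0,-1],[0,0,0.03,0,0,0,-1],[0,0,0.02,0,0,0,-1]]';python3 -c "
from h import *
st()"
```

```text
time: 3.35
tcp_pos: [456.6, 361.1, 12.5]
ee_rot: [[-0.997, -0.073, 0.001], [-0.073, 0.997, 0.001], [-0.001, 0.001, -1.0]]
wrist_force: [-1.6, 0.8, 6.0]
grip_width: 33.2
gripper_force: 40.7
time: 3.85
tcp_pos: [456.6, 360.9, 113.3]
ee_rot: [[-0.997, -0.073, 0.002], [-0.073, 0.997, 0.001], [-0.002, 0.001, -1.0]]
wrist_force: [-0.3, 0.1, -1.0]
grip_width: 33.3
gripper_force: 39.9
t 3.85 tcp [456.6 360.9 113.3] yaw 94.2 Rz [ 0.002  0.001 -1.   ] w 33.3 gf 39.9 F [-0.3  0.1 -1. ] q [ 31.  28. -11.  50.   0.  27.]
```

```bash
python3 -m jog '[[0.0113,-0.0405,0,0,0,-5.175,-1],[0.0113,-0.0405,0,0,0,-5.175,-1],[0.0113,-0.0405,0,0,0,-5.175,-1],[0.0113,-0.0405,0,0,0,-5.175,-1],[0.0113,-0.0405,0,0,0,-5.175,-1],[0.0113,-0.0405,0,0,0,-5.175,-1],[0.0113,-0.0405,0,0,0,-5.175,-1],[0.0113,-0.0405,0,0,0,-5.175,-1],[0.0113,-0.0405,0,0,0,-5.175,-1],[0.0113,-0.0405,0,0,0,-5.175,-1],[0.0113,-0.0405,0,0,0,-5.175,-1],[0.0113,-0.0405,0,0,0,-5.175,-1],[0.0113,-0.0405,0,0,0,-5.175,-1],[0.0113,-0.0405,0,0,0,-5.175,-1],[0.0113,-0.0405,0,0,0,-5.175,-1],[0.0113,-0.0405,0,0,0,-5.175,-1],[0,0,0,0,0,0,-1],[0,0,0,0,0,0,-1]]'
python3 - <<'E'
from h import *
st(); s=viewer.snapshot("wrist"); save(s,"w2.png")
E
```

```text
time: 6.1
tcp_pos: [636.5, -287.0, 111.2]
ee_rot: [[-0.198, 0.98, -0.0], [0.98, 0.198, 0.001], [0.001, -0.0, -1.0]]
wrist_force: [-0.6, 1.3, -0.3]
grip_width: 33.2
gripper_force: 40.0
t 6.1 tcp [ 636.5 -287.   111.2] yaw 11.4 Rz [-0.     0.001 -1.   ] w 33.2 gf 40.0 F [-0.6  1.3 -0.3] q [-30.  40.  11.  60.   0.  48.]
```

View pics/w2.png

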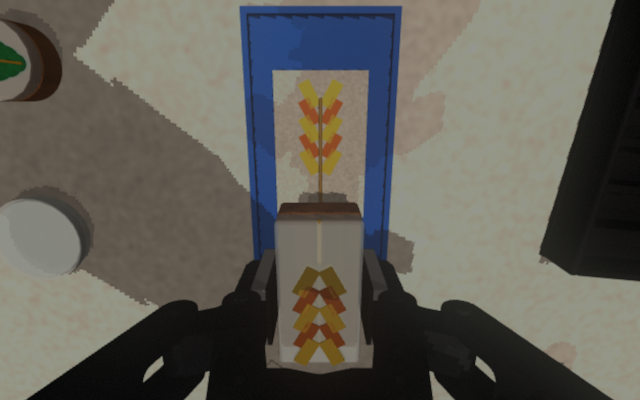

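The block is centred over the blue tray's lower half and parallel to its walls. Lowering, then a partial release.

```bash
python3 -m jog '[[0,0,-0.03,0,0,0,-1],[0,0,-0.03,0,0,0,-1],[0,0,-0.02,0,0,0,-1],[0,0,-0.0135,0,0,0,-1],[0,0,0,0,0,0,-1],[0,0,0,0,0,0,0.08],[0,0,0,0,0,0,0.08],[0,0,0,0,0,0,0.08],[0,0,0,0,0,0,0.08]]'; python3 -m jog '[[0,0,0.02,0,0,0,0.1],[0,0,0.03,0,0,0,0.4],[0,0,0.03,0,0,0,0.6],[0,0,0.02,0,0,0,0.6],[0,0,0,0,0,0,0.6]]';python3 -c "
from h import *
st()
s=viewer.snapshot('wrist')
for d in find_in(s,'wheat_1_center'): print(d, world(s,d['at']).round(1))"
```

```text
time: 7.28
tcp_pos: [636.9, -287.5, 18.0]
ee_rot: [[-0.198, 0.98, 0.0], [0.98, 0.198, -0.0], [-0.0, 0.0, -1.0]]
wrist_force: [0.8, -1.5, -0.3]
grip_width: 46.4
gripper_force: 0.0
time: 7.9
tcp_pos: [637.9, -288.1, 119.5]
ee_rot: [[-0.198, 0.98, 0.003], [0.98, 0.198, -0.002], [-0.002, 0.002, -1.0]]
wrist_force: [-0.1, -0.3, -0.2]
grip_width: 68.4
gripper_force: 0.0
t 7.9 tcp [ 637.9 -288.1  119.5] yaw 11.4 Rz [ 0.003 -0.002 -1.   ] w 68.4 gf 0.0 F [-0.1 -0.3 -0.2] q [-30.  40.  11.  61.   0.  48.]
{'at': [317.9, 203.0], 'p': 0.57} [ 635.3 -284.    30. ]
```

```bash
python3 -m jog '[[-0.035,0.0095,-0.003,0,0,5.6,0.85],[-0.035,0.0095,-0.003,0,0,5.6,0.85],[-0.035,0.0095,-0.003,0,0,5.6,0.85],[-0.035,0.0095,-0.003,0,0,5.6,0.85],[-0.035,0.0095,-0.003,0,0,5.6,0.85],[-0.035,0.0095,-0.003,0,0,5.6,0.85],[0,0,0,0,0,0,0.85],[0,0,0,0,0,0,0.85]]' ;python3 -c "
from h import *
st()
s=viewer.snapshot('wrist')
for d in find_in(s,'leaf_center'): print(d, world(s,d['at']).round(1))"
```

```text
time: 9.0
tcp_pos: [427.2, -230.7, 99.5]
ee_rot: [[-0.706, 0.708, 0.0], [0.708, 0.706, -0.0], [-0.0, 0.0, -1.0]]
wrist_force: [-0.7, -0.5, -0.1]
grip_width: 79.0
gripper_force: 0.0
t 9.0 tcp [ 427.2 -230.7   99.5] yaw 44.9 Rz [ 0. -0. -1.] w 79.0 gf 0.0 F [-0.7 -0.5 -0.1] q [-37.  20. -27.  43.   0.   8.]
{'at': [314.4, 216.4], 'p': 0.68} [ 423.2 -232.4   26.5]
```

```bash
python3 -m jog '[[-0.001,-0.001,-0.03,0,0,0,0.85],[-0.001,0,-0.03,0,0,0,0.85],[0,0,-0.015,0,0,0,0.85],[0,0,-0.011,0,0,0,0.85],[0,0,0,0,0,0,0.85],[0,0,0,0,0,0,-1],[0,0,0,0,0,0,-1],[0,0,0,0,0,0,-1],[0,0,0,0,0,0,-1],[0,0,0,0,0,0,-1]]' 40; python3 -m jog '[[0,0,0.02,0,0,0,-1],[0,0,0.03,0,0,0,-1],[0,0,0.03,0,0,0,-1],[0,0,0.02,0,0,0,-1],[0.033,0.0354,0,0,0,4.47,-1],[0.033,0.0354,0,0,0,4.47,-1],[0.033,0.0354,0,0,0,4.47,-1],[0.033,0.0354,0,0,0,4.47,-1],[0.033,0.0354,0,0,0,4.47,-1],[0.033,0.0354,0,0,0,4.47,-1],[0.033,0.0354,0,0,0,4.47,-1],[0,0,0,0,0,0,-1],[0,0,0,0,0,0,-1]]'
```

```text
time: 10.35
tcp_pos: [425.4, -231.8, 14.7]
ee_rot: [[-0.707, 0.707, 0.001], [0.707, 0.707, -0.001], [-0.001, 0.0, -1.0]]
wrist_force: [-1.0, 0.5, 5.6]
grip_width: 46.8
gripper_force: 40.2
time: 11.98
tcp_pos: [655.4, 16.2, 113.8]
ee_rot: [[-0.971, 0.237, -0.001], [0.237, 0.971, -0.0], [0.0, -0.0, -1.0]]
wrist_force: [-0.1, -0.4, -0.6]
grip_width: 46.9
gripper_force: 41.5
```

```bash
python3 -m jog '[[0,0,-0.03,0,0,0,-1],[0,0,-0.03,0,0,0,-1],[0,0,-0.02,0,0,0,-1],[0,0,-0.0145,0,0,0,-1],[0,0,0,0,0,0,-1],[0,0,0,0,0,0,0.5],[0,0,0,0,0,0,0.5],[0,0,0,0,0,0,0.5],[0,0,0,0,0,0,0.5]]'; python3 -m jog '[[0,0,0.02,0,0,0,0.6],[0,0,0.03,0,0,0,0.6],[0,0,0.03,0,0,0,0.6],[0,0,0.02,0,0,0,0.6],[0,0,0,0,0,0,0.6]]';python3 -c "
from h import *
st()
s=viewer.snapshot('wrist'); save(s,'w3.png')
for d in find_in(s,'leaf_center'): print(d, world(s,d['at']).round(1))"
```

```text
time: 13.1
tcp_pos: [655.9, 16.4, 19.5]
ee_rot: [[-0.972, 0.237, 0.0], [0.237, 0.972, -0.0], [-0.0, 0.0, -1.0]]
wrist_force: [0.1, 0.5, 0.4]
grip_width: 63.7
gripper_force: 0.0
time: 13.72
tcp_pos: [657.0, 16.3, 120.9]
ee_rot: [[-0.972, 0.237, 0.003], [0.237, 0.972, -0.0], [-0.003, 0.0, -1.0]]
wrist_force: [0.3, 0.4, 0.1]
grip_width: 68.3
gripper_force: 0.0
t 13.72 tcp [657.   16.3 120.9] yaw 76.3 Rz [ 0.003 -0.    -1.   ] w 68.3 gf 0.0 F [0.3 0.4 0.1] q [-5. 35.  3. 57. -0.  9.]
```

```bash
python3 -m jog '[[-0.038,-0.0018,-0.0035,0,0,4.37,0.6],[-0.038,-0.0018,-0.0035,0,0,4.37,0.6],[-0.038,-0.0018,-0.0035,0,0,4.37,0.6],[-0.038,-0.0018,-0.0035,0,0,4.37,0.6],[-0.038,-0.0018,-0.0035,0,0,4.37,0.6],[-0.038,-0.0018,-0.0035,0,0,4.37,0.6],[0,0,0,0,0,0,0.6],[0,0,0,0,0,0,0.6]]';python3 -c "
from h import *
st()
s=viewer.snapshot('top'); w=viewer.snapshot('wrist')
a=cv2.resize(np.clip(s['img'][90:270,100:500]*1.8,0,255).astype(np.uint8),(640,288))
i=np.vstack([a,cv2.resize(w['img'],(640,300))[:300]]); i[:]=i; cv2.imwrite('pics/c4.png',i[:,:,::-1])
for d in find_in(w,'beetle_1_center'): print(d, world(w,d['at']).round(1))
for d in find_in(s,'leaf_center'): print(d, world(s,d['at']).round(1))"
```

```text
time: 14.82
tcp_pos: [428.3, 5.5, 98.0]
ee_rot: [[-0.976, -0.216, 0.0], [-0.216, 0.976, 0.0], [-0.0, -0.0, -1.0]]
wrist_force: [-0.6, -0.1, 0.1]
grip_width: 68.4
gripper_force: 0.0
t 14.82 tcp [428.3   5.5  98. ] yaw 102.5 Rz [ 0.  0. -1.] w 68.4 gf 0.0 F [-0.6 -0.1  0.1] q [ -9.  15. -36.  40.   0. -22.]
{'at': [319.2, 212.9], 'p': 0.8} [424.3   4.2  24.5]
{'at': [305.7, 148.1], 'p': 0.6} [654.1  17.7  34. ]
```

View pics/c4.png

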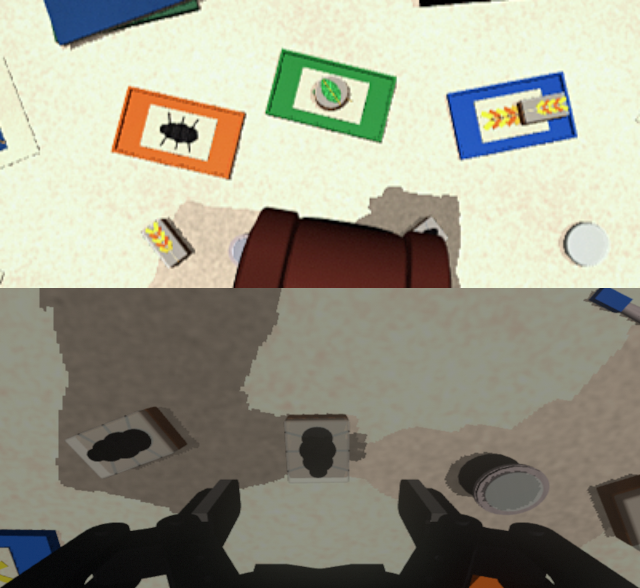

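The leaf sits in the green tray and the first wheat in the blue tray. The beetle is aligned between the fingers. Picking it now.

```bash
python3 -m jog '[[-0.002,-0.001,-0.03,0,0,0,0.6],[0,0,-0.03,0,0,0,0.6],[0,0,-0.015,0,0,0,0.6],[0,0,-0.01,0,0,0,0.6],[0,0,0,0,0,0,0.6],[0,0,0,0,0,0,-1],[0,0,0,0,0,0,-1],[0,0,0,0,0,0,-1],[0,0,0,0,0,0,-1],[0,0,0,0,0,0,-1]]' 40; python3 -m jog '[[0,0,0.02,0,0,0,-1],[0,0,0.03,0,0,0,-1],[0,0,0.03,0,0,0,-1],[0,0,0.02,0,0,0,-1],[0.0205,0.03,0,0,0,7.19,-1],[0.0205,0.03,0,0,0,7.19,-1],[0.0205,0.03,0,0,0,7.19,-1],[0.0205,0.03,0,0,0,7.19,-1],[0.0205,0.03,0,0,0,7.19,-1],[0.0205,0.03,0,0,0,7.19,-1],[0.0205,0.03,0,0,0,7.19,-1],[0.0205,0.03,0,0,0,7.19,-1],[0.0205,0.03,0,0,0,7.19,-1],[0,0,0,0,0,0,-1],[0,0,0,0,0,0,-1]]'; python3 -c "
from h import *
st(); s=viewer.snapshot('wrist'); save(s,'w5.png')"
```

```text
time: 16.27
tcp_pos: [426.5, 4.5, 14.0]
ee_rot: [[-0.976, -0.217, 0.001], [-0.217, 0.976, -0.0], [-0.001, -0.001, -1.0]]
wrist_force: [-0.5, 0.0, 7.2]
grip_width: 39.1
gripper_force: 40.9
time: 18.15
tcp_pos: [609.8, 274.2, 113.1]
ee_rot: [[-0.222, -0.975, -0.001], [-0.975, 0.222, -0.0], [0.001, 0.001, -1.0]]
wrist_force: [-0.5, 0.6, -1.1]
grip_width: 39.0
gripper_force: 40.6
t 18.15 tcp [609.8 274.2 113.1] yaw 167.2 Rz [-0.001 -0.    -1.   ] w 39.0 gf 40.6 F [-0.5  0.6 -1.1] q [ 18.  37.   5.  58.  -0. -59.]
```

View pics/w5.png

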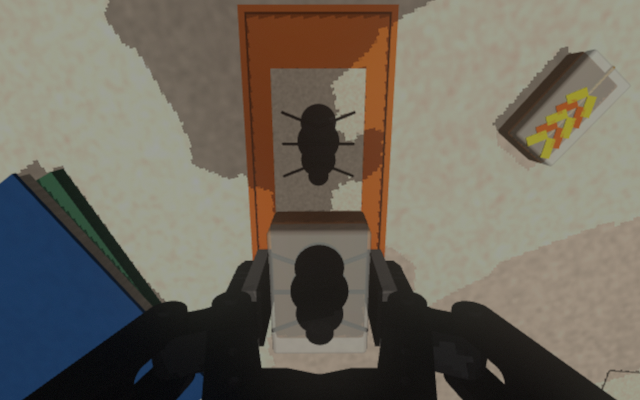

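The beetle is centred and square over the orange tray's far half. Placing it.

```bash
python3 -m jog '[[0,0,-0.03,0,0,0,-1],[0,0,-0.03,0,0,0,-1],[0,0,-0.02,0,0,0,-1],[0,0,-0.015,0,0,0,-1],[0,0,0,0,0,0,-1],[0,0,0,0,0,0,0.19],[0,0,0,0,0,0,0.19],[0,0,0,0,0,0,0.19],[0,0,0,0,0,0,0.19]]'; python3 -m jog '[[0,0,0.02,0,0,0,0.2],[0,0,0.03,0,0,0,0.4],[0,0,0.03,0,0,0,0.6],[0,0,0.02,0,0,0,0.6],[0,0,0,0,0,0,0.6]]'
```

```text
time: 19.32
tcp_pos: [610.4, 274.6, 18.5]
ee_rot: [[-0.221, -0.975, 0.0], [-0.975, 0.221, 0.0], [-0.0, -0.0, -1.0]]
wrist_force: [0.4, -1.3, 0.6]
grip_width: 50.9
gripper_force: 0.0
time: 19.95
tcp_pos: [611.5, 275.0, 119.9]
ee_rot: [[-0.221, -0.975, 0.003], [-0.975, 0.221, 0.001], [-0.002, -0.003, -1.0]]
wrist_force: [-0.0, 0.2, -0.3]
grip_width: 68.3
gripper_force: 0.0
```

```bash
python3 -m jog '[[-0.0285,-0.005,-0.0035,0,0,-6.37,0.6],[-0.0285,-0.005,-0.0035,0,0,-6.37,0.6],[-0.0285,-0.005,-0.0035,0,0,-6.37,0.6],[-0.0285,-0.005,-0.0035,0,0,-6.37,0.6],[-0.0285,-0.005,-0.0035,0,0,-6.37,0.6],[-0.0285,-0.005,-0.0035,0,0,-6.37,0.6],[0,0,0,0,0,0,0.6],[0,0,0,0,0,0,0.6]]';python3 -c "
from h import *
st()
w=viewer.snapshot('wrist');save(w,'w6.png')
for d in find_in(w,'wheat_1_center'): print(d, world(w,d['at']).round(1))"
```

```text
time: 20.95
tcp_pos: [439.8, 244.7, 97.0]
ee_rot: [[-0.776, -0.63, 0.0], [-0.63, 0.776, 0.0], [-0.0, -0.0, -1.0]]
wrist_force: [1.0, 0.2, 0.7]
grip_width: 68.2
gripper_force: 0.0
t 20.95 tcp [439.8 244.7  97. ] yaw 129.1 Rz [ 0.  0. -1.] w 68.2 gf 0.0 F [1.  0.2 0.7] q [ 21.  22. -25.  43.  -0. -18.]
```

View pics/w6.png

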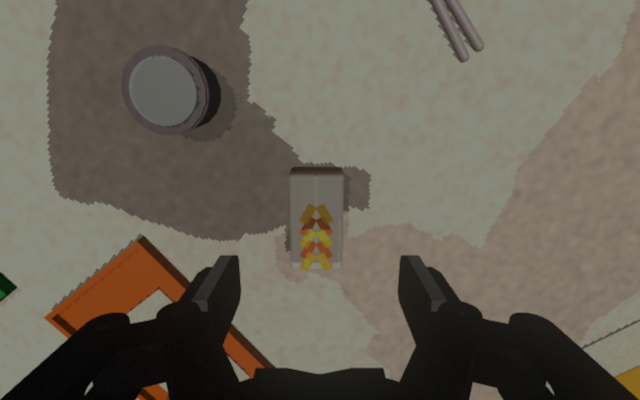

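The wheat block is centred at (316,218), square between the fingers; the loupe is well clear.

```bash
python3 -m jog '[[0,0,-0.03,0,0,0,0.6],[0,0,-0.03,0,0,0,0.6],[0,0,-0.015,0,0,0,0.6],[0,0,-0.009,0,0,0,0.6],[0,0,0,0,0,0,0.6],[0,0,0,0,0,0,-1],[0,0,0,0,0,0,-1],[0,0,0,0,0,0,-1],[0,0,0,0,0,0,-1],[0,0,0,0,0,0,-1]]' 40; python3 -m jog '[[0,0,0.02,0,0,0,-1],[0,0,0.03,0,0,0,-1],[0,0,0.03,0,0,0,-1],[0,0,0.02,0,0,0,-1],[0.0152,-0.0376,0,0,0,5.19,-1],[0.0152,-0.0376,0,0,0,5.19,-1],[0.0152,-0.0376,0,0,0,5.19,-1],[0.0152,-0.0376,0,0,0,5.19,-1],[0.0152,-0.0376,0,0,0,5.19,-1],[0.0152,-0.0376,0,0,0,5.19,-1],[0.0152,-0.0376,0,0,0,5.19,-1],[0.0152,-0.0376,0,0,0,5.19,-1],[0.0152,-0.0376,0,0,0,5.19,-1],[0.0152,-0.0376,0,0,0,5.19,-1],[0.0152,-0.0376,0,0,0,5.19,-1],[0.0152,-0.0376,0,0,0,5.19,-1],[0,0,0,0,0,0,-1],[0,0,0,0,0,0,-1]]'; python3 -c "
from h import *
st(); s=viewer.snapshot('wrist'); save(s,'w7.png')"
```

```text
time: 22.3
tcp_pos: [440.0, 244.8, 14.2]
ee_rot: [[-0.777, -0.629, 0.001], [-0.629, 0.777, 0.0], [-0.001, -0.001, -1.0]]
wrist_force: [-1.0, -1.4, 6.0]
grip_width: 33.1
gripper_force: 40.5
time: 24.55
tcp_pos: [621.2, -206.2, 113.1]
ee_rot: [[0.195, -0.981, -0.001], [-0.981, -0.195, 0.001], [-0.001, 0.001, -1.0]]
wrist_force: [-0.1, 0.1, -1.8]
grip_width: 33.3
gripper_force: 40.2
t 24.55 tcp [ 621.2 -206.2  113.1] yaw -168.8 Rz [-0.001  0.001 -1.   ] w 33.3 gf 40.2 F [-0.1  0.1 -1.8] q [ -25.   36.    2.   56.    0. -126.]
```

View pics/w7.png

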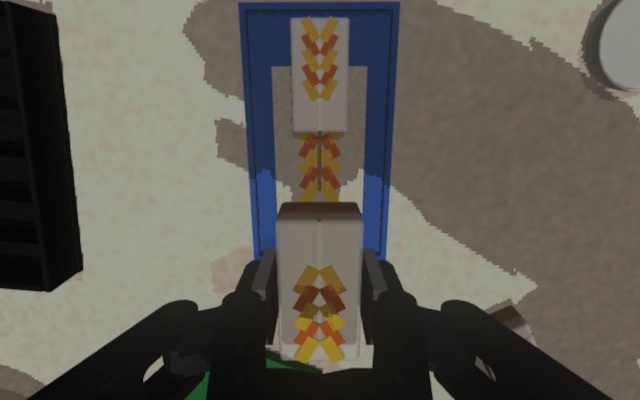

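The first wheat lies flat at the far end, and this block is centred over the near half. Placing it.

```bash
python3 -m jog '[[0,0,-0.03,0,0,0,-1],[0,0,-0.03,0,0,0,-1],[0,0,-0.02,0,0,0,-1],[0,0,-0.015,0,0,0,-1],[0,0,0,0,0,0,-1],[0,0,0,0,0,0,0.08],[0,0,0,0,0,0,0.08],[0,0,0,0,0,0,0.08],[0,0,0,0,0,0,0.08]]'; python3 -m jog '[[0,0,0.02,0,0,0,0.1],[0,0,0.03,0,0,0,0.4],[0,0,0.03,0,0,0,0.6],[0,0,0.02,0,0,0,0.6],[0,0,0,0,0,0,0.6]]'
```

```text
time: 25.72
tcp_pos: [621.8, -206.7, 18.4]
ee_rot: [[0.196, -0.981, 0.0], [-0.981, -0.196, -0.0], [0.0, -0.0, -1.0]]
wrist_force: [0.6, 0.1, -0.8]
grip_width: 45.9
gripper_force: 0.0
time: 26.35
tcp_pos: [622.8, -207.1, 119.9]
ee_rot: [[0.196, -0.981, 0.003], [-0.981, -0.196, -0.001], [0.002, -0.003, -1.0]]
wrist_force: [0.8, -0.3, -0.5]
grip_width: 68.2
gripper_force: 0.0
```

```bash
python3 -m jog '[[-0.0292,0.0151,-0.0035,0,0,4.48,0.6],[-0.0292,0.0151,-0.0035,0,0,4.48,0.6],[-0.0292,0.0151,-0.0035,0,0,4.48,0.6],[-0.0292,0.0151,-0.0035,0,0,4.48,0.6],[-0.0292,0.0151,-0.0035,0,0,4.48,0.6],[-0.0292,0.0151,-0.0035,0,0,4.48,0.6],[0,0,0,0,0,0,0.6],[0,0,0,0,0,0,0.6]]';python3 -c "
from h import *
st()
w=viewer.snapshot('wrist');save(w,'w8.png')
for d in find_in(w,'beetle_1_center'): print(d, world(w,d['at']).round(1))"
```

```text
time: 27.35
tcp_pos: [447.0, -116.3, 97.1]
ee_rot: [[0.617, -0.787, 0.0], [-0.787, -0.617, -0.0], [0.0, -0.0, -1.0]]
wrist_force: [-0.2, 0.0, 0.5]
grip_width: 68.3
gripper_force: 0.0
t 27.35 tcp [ 447.  -116.3   97.1] yaw -141.9 Rz [ 0. -0. -1.] w 68.3 gf 0.0 F [-0.2  0.   0.5] q [ -24.   18.  -31.   41.   -0. -152.]
```

View pics/w8.png

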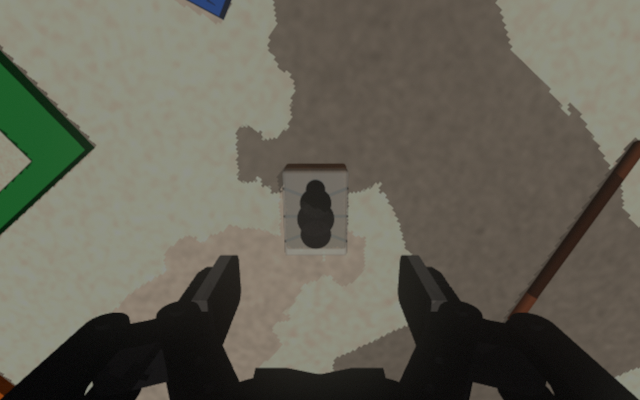

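The beetle is centred at (316,212) and square. Picking and carrying it to the orange tray.

```bash
python3 -m jog '[[0,0,-0.03,0,0,0,0.6],[0,0,-0.03,0,0,0,0.6],[0,0,-0.015,0,0,0,0.6],[0,0,-0.009,0,0,0,0.6],[0,0,0,0,0,0,0.6],[0,0,0,0,0,0,-1],[0,0,0,0,0,0,-1],[0,0,0,0,0,0,-1],[0,0,0,0,0,0,-1],[0,0,0,0,0,0,-1]]' 40; python3 -m jog '[[0,0,0.02,0,0,0,-1],[0,0,0.03,0,0,0,-1],[0,0,0.03,0,0,0,-1],[0,0,0.02,0,0,0,-1],[0.0162,0.0346,0,0,0,-5.66,-1],[0.0162,0.0346,0,0,0,-5.66,-1],[0.0162,0.0346,0,0,0,-5.66,-1],[0.0162,0.0346,0,0,0,-5.66,-1],[0.0162,0.0346,0,0,0,-5.66,-1],[0.0162,0.0346,0,0,0,-5.66,-1],[0.0162,0.0346,0,0,0,-5.66,-1],[0.0162,0.0346,0,0,0,-5.66,-1],[0.0162,0.0346,0,0,0,-5.66,-1],[0,0,0,0,0,0,-1],[0,0,0,0,0,0,-1]]'; python3 -c "
from h import *
st(); s=viewer.snapshot('wrist'); save(s,'w9.png')"
```

```text
time: 28.7
tcp_pos: [447.2, -116.3, 14.1]
ee_rot: [[0.618, -0.786, 0.001], [-0.786, -0.618, -0.001], [0.001, -0.001, -1.0]]
wrist_force: [-0.4, 0.7, 6.4]
grip_width: 39.5
gripper_force: 41.0
time: 30.58
tcp_pos: [591.8, 195.0, 113.2]
ee_rot: [[-0.22, -0.976, -0.001], [-0.976, 0.22, -0.0], [0.001, 0.001, -1.0]]
wrist_force: [-0.4, -0.6, -0.7]
grip_width: 39.3
gripper_force: 40.6
t 30.57 tcp [591.8 195.  113.2] yaw 167.3 Rz [-0.001 -0.    -1.   ] w 39.3 gf 40.6 F [-0.4 -0.6 -0.7] q [ 12.  32.  -4.  54.  -0. -66.]
```

View pics/w9.png

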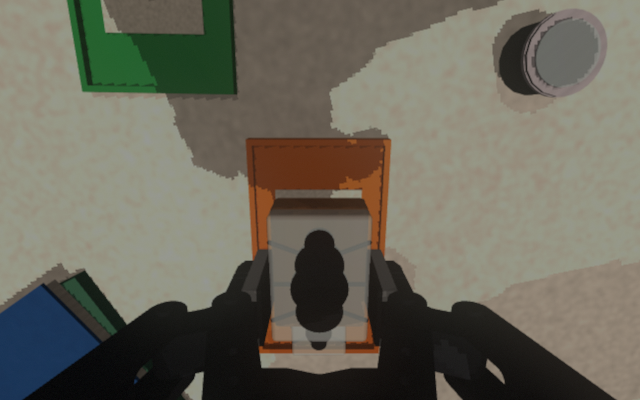

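The second beetle is centred over the free half of the orange tray. The pale surface below row 350 is the first beetle's block, with a gap between them. Placing, then retreating.

```bash
python3 -m jog '[[0,0,-0.03,0,0,0,-1],[0,0,-0.03,0,0,0,-1],[0,0,-0.02,0,0,0,-1],[0,0,-0.015,0,0,0,-1],[0,0,0,0,0,0,-1],[0,0,0,0,0,0,0.19],[0,0,0,0,0,0,0.19],[0,0,0,0,0,0,0.19],[0,0,0,0,0,0,0.19]]'; python3 -m jog '[[0,0,0.02,0,0,0,0.2],[0,0,0.03,0,0,0,0.4],[0,0,0.03,0,0,0,0.6],[0,0,0.04,0,0,0,0.6],[0,0,0.04,0,0,0,0.6],[-0.05,0.0,0.04,0,0,0,0.6],[-0.05,0.0,0.02,0,0,0,0.6],[-0.05,0,0,0,0,0,0.6],[-0.05,0,0,0,0,0,0.6],[-0.05,0,0,0,0,0,0.6],[0,0,0,0,0,0,0.6],[0,0,0,0,0,0,0.6]]'
python3 - <<'E'
from h import *
st(); s=viewer.snapshot("top"); 
im=cv2.resize(s["img"][100:270,140:500],None,fx=2.2,fy=2.2,interpolation=cv2.INTER_CUBIC)
cv2.imwrite("pics/end.png",np.clip(im[:,:,::-1]*1.8,0,255).astype(np.uint8))
D=s["depth"].astype(float);v,u=np.mgrid[0:400,0:640]
P=np.stack([(u-s["cx"])/s["fx"]*D,-(v-s["cy"])/s["fy"]*D,-D],-1)@s["extrinsics"][:3,:3].T+s["extrinsics"][:3,3]
for n,x,y in [("b+",610.7,275.2),("b-",592.5,195.2),("w+",621.3,-206.2),("w-",637.5,-286.6),("leaf",656.7,16.3)]:
    m=(np.hypot(P[...,0]-x,P[...,1]-y)<40)&(P[...,2]>20)&(P[...,2]<45); w=P[m]
    A=np.c_[w[:,:2]-w[:,:2].mean(0),np.ones(len(w))]; c=np.linalg.lstsq(A,w[:,2],rcond=None)[0]
    r=cv2.minAreaRect(w[:,:2].astype(np.float32)); print(n,len(w),np.round(r[0],1),np.round(r[1],1),"z",np.median(w[:,2]).round(1),"tilt",np.degrees(np.hypot(*c[:2])).round(1))
E
```

```text
time: 31.75
tcp_pos: [592.4, 195.4, 18.4]
ee_rot: [[-0.221, -0.975, 0.0], [-0.975, 0.221, 0.0], [-0.0, -0.0, -1.0]]
wrist_force: [0.8, -0.8, -0.9]
grip_width: 51.1
gripper_force: 0.0
time: 33.25
tcp_pos: [344.3, 195.6, 237.8]
ee_rot: [[-0.221, -0.975, 0.002], [-0.975, 0.221, 0.0], [-0.001, -0.002, -1.0]]
wrist_force: [-0.2, 0.4, -0.5]
grip_width: 68.3
gripper_force: 0.0
t 33.25 tcp [344.3 195.6 237.8] yaw 167.2 Rz [ 0.002  0.    -1.   ] w 68.3 gf 0.0 F [-0.2  0.4 -0.5] q [ 19.   2. -26.  61.  -0. -58.]
b+ 466 [609.8 277.4] [57.1 40. ] z 30.9 tilt 1.7
b- 462 [590.5 192.7] [56.2 40. ] z 31.2 tilt 1.4
w+ 438 [ 619.9 -201.6] [34.1 64.2] z 30.9 tilt 1.3
w- 436 [ 636.3 -287.9] [34.4 65.2] z 31.0 tilt 2.0
leaf 355 [657.1  14.9] [46.4 45.2] z 31.2 tilt 1.7
```

View pics/end.png

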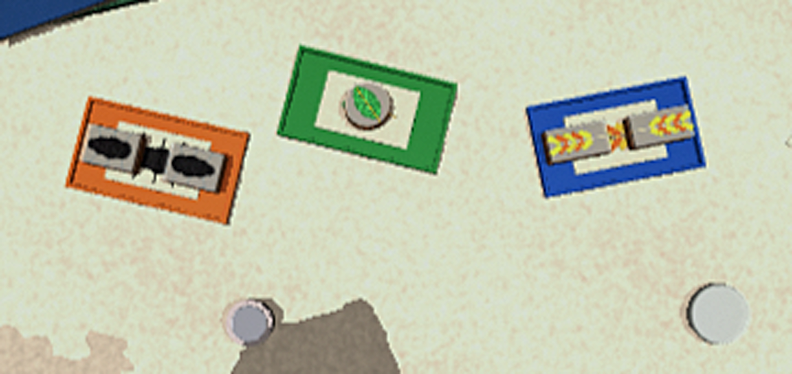

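All five blocks lie flat in their own trays with tops at about 31 mm, picture side up. The dish and loupe have not been touched. Handing in.

```bash
python3 -c "
from station import ticket
print(ticket.finish_job())"
```

```text
the job is handed in; nothing more can be done
None
```

The job is handed in: both beetles are in the orange tray, both wheat ears in the blue and the leaf in the green, all flat and picture side up in the last picture at about 33 s, with the dish and magnifier left alone; no verdict was returned.

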